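# Bring the off-centre crank wheel's high spot to the dial gauge

### The arm

A 7-joint arm with a two-finger parallel gripper is mounted at the origin on the work surface. World frame = base frame: x ahead of the robot, y to its left, z up, the work surface at z = 0. Lengths are in m, angles in rad, forces in N, time in s.
With the tool pointing down it reaches from about 0.4 to 0.85 m from the base axis. Payload 4.5 kg.
Tool frame: the origin (TCP) lies at the very end of the fingers, on their centre line; the grasp point (between the pads) lies 19 mm behind it (r.grip_point_offset is the distance from the TCP to the grasp point, in m); z points along the fingers, y is the line along which they close (so a half turn about z gives the same grasp; the last joint's range is limited). The gripper opens to 88 mm and grips with 3 to 60 N. Pads are 18 mm wide; open, the fingers measure 123 mm over their backs; the gripper's body (75 mm by 187 mm) begins 45 mm behind the grasp point.
Start: joints at [1.32, 0.689, -0.195, 1.565, 0.157, 0.902, -0.215], TCP at [0.176, -0.6, 0.239] pointing down, gripper open.
Joint ranges: [-3.01, 3.01], [-0.46, 2.08], [-1.47, 1.51], [0.13, 2.56], [-1, 4.14], [0.04, 2.09], [-2.66, 2.66]. Speed limits (rad/s): [2.57, 2.57, 3.14, 3.14, 3.14, 3.14, 3.14].

### API

Orientations are given as a unit quaternion [x, y, z, w].
In Python, from plant import r gives the robot as it stands.
- The arm moves only by the tool carry_out, never from a script. Its argument "rows" is a list of rows, each a list of 3 entries, a list of its own where there are three numbers: the shift along the tool's x, y, z in cm, then the turn, a rotation vector about the tool's x, y, z in degrees, then the closure, from 0 (fully open) to 1 (shut). A call has 1 to 12 rows; each row is the pose to reach, as a shift and turn from the pose commanded when the call began, along the tool's axes at that moment; what a row does not reach only later rows make up. A row lasts 1/10 s, in which the tool goes at most 50 mm and 8.59 degrees, less where a joint would pass 70% of its speed; a pose out of reach is approached as far as the arm can. A call with a gripper value outside its range is refused whole. The fingers move at their own pace and stop on an object; "newtons" is the grip in N (left out, the last holds). Time passes only in rows, so rows that repeat a pose let the fingers close. It gives the time, the measured TCP pose, the force, the opening and the grip force at its end, in the units of the state.
- r.get_state(): the state, without advancing time (a new reading comes with each control period).
- r.snapshot(name): name is "scene" or "top" or "wrist"; returns a dict with "image" (480x640x3 uint8, red, green, blue), "fx", "fy", "cx", "cy" (pixels), "dist_coeffs" ([k1, k2, p1, p2, k3] as OpenCV has them; the pictures are not rectified), "pose" (4x4, takes a point from camera to world coordinates). Camera axes: x right, y up, looking along -z (the intrinsics and any distortion apply to the point x, -y, -z); pixel columns grow to the right and rows downward; lengths in m; the calibration is good to about 2 mm. A picture is of the moment at which its call begins. There is no depth.
- r.finish_job(): hands the job in; it is judged then, once.
The state is a dict: "clock": time; "q": joint angles; "qd": joint speeds; "joint_torque": joint torques, N m; "tool_pos": TCP position; "eef_rot": TCP orientation; "contact_force": force on the tool from outside, world axes, zero at the start; "moment": the same for the moment, N m; "opening": opening from 0.0 (shut) to 1.0 (fully open); "finger_force": force on a finger pad.
Only numpy, scipy, OpenCV 4.12 (cv2) and the standard library are available. Lean on these libraries where they do the work, as an engineer would, in place of code of your own. Each camera call takes 0.05 s, during which the arm holds its last target. There are 200 camera calls.

### The job

A plywood crank wheel on the checking stand was drilled off-centre. Slide the dial gauge all the way up to its stop so that its sprung plunger bears on the wheel's rim, and only then turn the wheel until its high spot - the part of the rim farthest from the axle - is squarely on the plunger, and let go so that both stay there. Leave the loose spare wheel on the bench alone.

Things in the scene. Friction and masses are not known exactly. Their poses are not given: they have to be found in the camera images.
- wheel: Plywood disc, 108 mm across, 18 thick, on the stand's upright axle, 6 mm off the disc's centre. Turns endlessly; 0.06 N m friction. Origin: on the axle at the top face, 58 mm above the bench; z up, x to the high spot (rim 60 mm from axle; low spot 48). Handle: upright round peg, spins freely on its pin, 16 mm across, 50 tall above the face, at x = -34 mm, opposite the high spot. Axle nut 8 tall.
- gauge: Dial gauge, 58 mm across, on the stand's carriage. Origin: dial face centre, 64 mm above the bench; z up, x straight away from the axle. Slides only along x, 60 mm of travel, 5 N friction, stays put. Stop: dial centre 114 mm from the axle (drawn back 174). Plunger points to -x, 15 mm below the face. Handle: upright black post, 18 mm across, at x = +50 mm, top 41 mm above the face.
- plunger (a joint): How far the gauge's sprung plunger is pushed in: 0 free, 0.026 m at most; spring 0.6 N rising to 2.2 N. The black needle on the white dial turns clockwise with it, 200 rad per metre, pointing away from the wheel at 0. With the gauge at its stop it reads about 0.011 on the low spot, 0.023 on the high spot.
- spare_wheel: A loose smaller crank wheel lying on the bench away from the stand, to be left alone: plywood disc 84 mm across, 18 thick, with a 16 mm peg 50 mm tall. Origin: centre of its underside, z up.

How it is judged:
On the way, in this order (a step that is already met when the one before it is completed fails the run):
1. the gauge is at its stop (within 8 mm) with its plunger pressed on the rim (horizontal distance between gauge and wheel below 0.122 m and value of joint plunger above 0.002 m), for 0.2 s.
2. the wheel has been turned so that its high spot is on the pressed plunger, within 15 degrees (x of gauge in the frame of wheel above 0.08 m and y of gauge in the frame of wheel between -0.03 and 0.03 m and value of joint plunger above 0.012 m), for 0.2 s.
At the end, for the whole second after the job is handed in: The gauge is within 8 mm of its stop, its plunger is pressed in by the rim (more than 12 mm), the wheel's high spot is within 15 degrees of the plunger, the wheel is at rest, and the spare wheel is where it was (all of step 2 and horizontal distance between gauge and wheel below 0.122 m and angular speed of wheel below 0.05 rad/s and linear speed of gauge below 0.01 m/s and distance of spare_wheel from where it was at the start of the episode below 0.03 m); the robot touches nothing.
It fails at once if the spare wheel is moved by more than 30 mm (distance of spare_wheel from where it was at the start of the episode above 0.03 m).
It also fails if it takes over 45 s, if anything falls off the work surface, if the arm or the gripper's body presses on something with over 40 N, if the wrist force passes 120 N, or if a joint passes its speed limit or range.

## Working session

There is one attempt and no reset: what is moved stays moved. The work goes in short steps, Python scripts to look and compute and a tool call to move; the robot and the scene stay as the last step left them, time stands still between calls to the robot, and variables do not carry over. Pictures are saved under pics/ and viewed, at most 10 in all, crops included, and the job is handed in when it is done.

Besides the shell and the picture viewer there is one more tool, called after "Request:" as name(argument=value, ...), one argument or row to a line, values as JSON. carry_out: Moves the arm, as the interface text tells. Its arguments: {"type":"object","properties":{"rows":{"type":"array"},"newtons":{"type":"number"}},"required":["rows"]}

```bash
mkdir -p pics
cat > h.py <<'E'
import numpy as np, cv2
from plant import r
def snap(n,f):
    s=r.snapshot(n); cv2.imwrite('pics/'+f,s['image'][:,:,::-1]); np.save('pics/'+f+'.npy',dict((k,v) for k,v in s.items()),allow_pickle=True); return s
def load(f): return np.load('pics/'+f+'.npy',allow_pickle=True).item()
def K(s): return np.array([[s['fx'],0,s['cx']],[0,s['fy'],s['cy']],[0,0,1.]])
def world(s,uv,z):
    p=cv2.undistortPoints(np.array([[uv]],float),K(s),np.array(s['dist_coeffs'],float))[0,0]
    T=np.array(s['pose']); d=T[:3,:3]@np.array([p[0],-p[1],-1]); o=T[:3,3]
    return o+d*(z-o[2])/d[2]
E
python3 - <<'E'
from h import *
snap('top','t0.png');snap('scene','s0.png');s=r.get_state();print(s['tool_pos'],s['eef_rot'],s['clock'])
E
```

```text
[ 0.17539927 -0.59930086  0.23799417] [ 9.89875041e-01  1.41939176e-01 -1.68200706e-04 -8.03280929e-04] 0.1
```

View pics/t0.png

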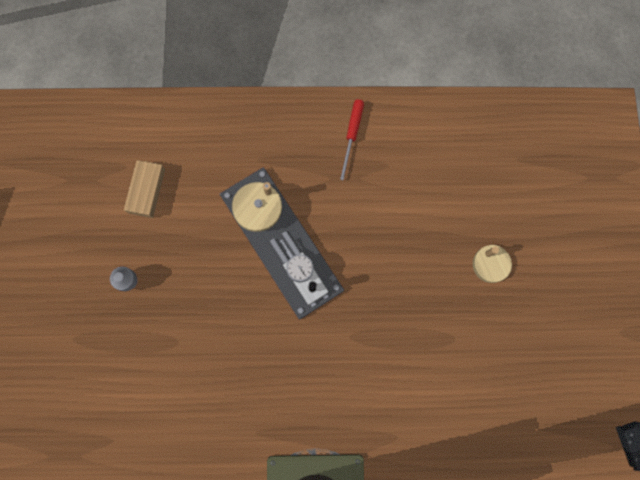

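View pics/s0.png

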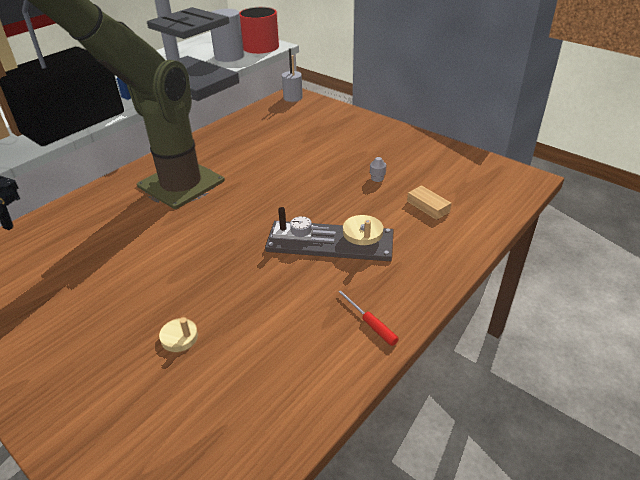

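The top view shows the wheel's nut at about (259,203), its peg at about (267,188), the dial at (299,267), the black post at (313,287) and the spare wheel at (492,264), well away from the stand.

Run:
```python
from h import *
s=load('t0.png')
for n,uv,z in [('nut',(259,203),.066),('disc',(257,206),.058),('pegtop',(267,186),.108),('dial',(299,267),.064),('post',(313,287),.105),('spare',(492,264),.018)]: print(n,world(s,uv,z).round(4))
im=s['image'][155:325,205:355]
cv2.imwrite('pics/t0c.png',cv2.resize(im[:,:,::-1],None,fx=3.5,fy=3.5,interpolation=cv2.INTER_CUBIC))
```

```text
nut [0.6418 0.1158 0.066 ]
disc [0.6371 0.1208 0.058 ]
pegtop [0.6683 0.096  0.108 ]
dial [0.4999 0.029  0.064 ]
post [ 0.4519 -0.      0.105 ]
spare [ 0.5098 -0.4056  0.018 ]
```

View pics/t0c.png

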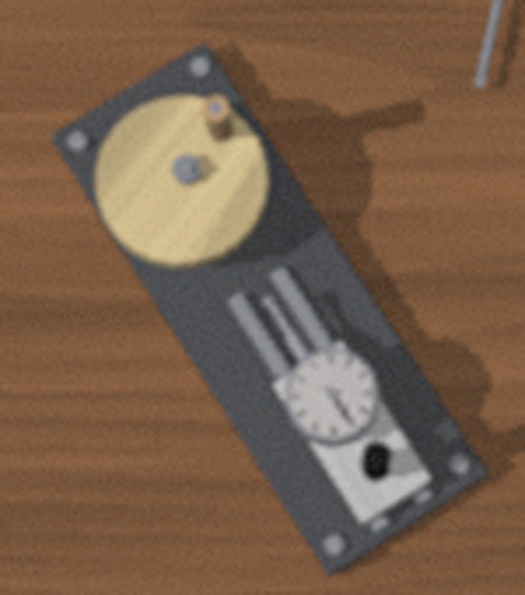

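```bash
cat >> h.py <<'E'
from scipy.spatial.transform import Rotation as Ro
def plan(*tg):
    s=r.get_state();R=Ro.from_quat(s['eef_rot']);p=np.array(s['tool_pos'])
    for x,y,z,yaw in tg:   # yaw = world angle of tool y (deg), tool pointing down
        a=np.deg2rad(yaw);Y=np.array([np.cos(a),np.sin(a),0]);Z=np.array([0,0,-1.]);T=Ro.from_matrix(np.c_[np.cross(Y,Z),Y,Z])
        print((R.inv().apply(np.array([x,y,z])-p)*100).round(2),(R.inv()*T).as_rotvec(degrees=True).round(1))
def st():
    s=r.get_state();R=Ro.from_quat(s['eef_rot']).as_matrix();print(s['clock'],np.round(s['tool_pos'],4),'yaw',np.degrees(np.arctan2(R[1,1],R[0,1])).round(1),'F',np.round(s['contact_force'],1),'op',s['opening'],s['finger_force'])
E
python3 -c "
from h import *
plan((.36,-.38,.22,-30),(.457,.003,.2,31.5))"
```

```text
[ 23.88 -15.86   1.82] [ -0.1  -0.  -43.7]
[ 43.95 -49.88   3.88] [-1.000e-01 -1.000e-01 -1.052e+02]
```

Request:
carry_out(
  rows=[
    [[23.9,-15.9,1.8],[0,0,-44],0],
    [[23.9,-15.9,1.8],[0,0,-44],0],
    [[23.9,-15.9,1.8],[0,0,-44],0],
    [[23.9,-15.9,1.8],[0,0,-44],0],
    [[23.9,-15.9,1.8],[0,0,-44],0],
    [[44,-49.9,3.9],[0,0,-105],0],
    [[44,-49.9,3.9],[0,0,-105],0],
    [[44,-49.9,3.9],[0,0,-105],0],
    [[44,-49.9,3.9],[0,0,-105],0],
    [[44,-49.9,3.9],[0,0,-105],0],
    [[44,-49.9,3.9],[0,0,-105],0],
    [[44,-49.9,3.9],[0,0,-105],0],
  ],
)

```text
clock: 1.3
tool_pos: [0.4353, -0.0719, 0.2039]
eef_rot: [0.502, 0.865, -0.0, 0.0]
contact_force: [0.6, -0.7, 1.0]
opening: 1.0
finger_force: 0.0
```

```bash
python3 -c "
from h import *
st();plan((.457,.003,.2,31.5))"
```

```text
1.3 [ 0.4353 -0.0719  0.2039] yaw 29.8 F [ 0.6 -0.7  1. ] op 0.9997527768511494 0.0
[5.42 5.61 0.39] [-0.   0.  -1.7]
```

Request:
carry_out(
  rows=[
    [[5.4,5.6,0.4],[0,0,-1.7],0],
    [[5.4,5.6,0.4],[0,0,-1.7],0],
    [[5.4,5.6,0.4],[0,0,-1.7],0],
    [[5.4,5.6,0.4],[0,0,-1.7],0],
    [[5.4,5.6,0.4],[0,0,-1.7],0],
  ],
)

```text
clock: 1.8
tool_pos: [0.4567, -0.0009, 0.1997]
eef_rot: [0.492, 0.87, -0.001, -0.0]
contact_force: [0.1, 0.6, 0.2]
opening: 0.998
finger_force: 0.0
```

```bash
python3 -c "
from h import *
st();snap('wrist','w1.png')"
```

```text
1.8 [ 0.4567 -0.0009  0.1997] yaw 31.0 F [0.1 0.6 0.2] op 0.9984477415735259 0.0
```

View pics/w1.png

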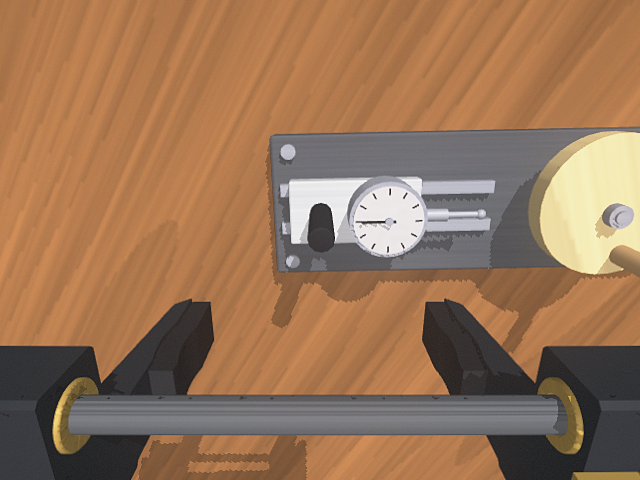

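The wrist view shows the post's top at about (321,238), the dial centre at (389,221) and the nut at (621,214); the needle points away from the wheel, so the plunger is free.

Run:
```python
from h import *
s=load('w1.png')
n=world(s,(621,213),.066);d=world(s,(389,221),.064)
for uv,z in [((321,240),.105),((321,213),.066)]: print(world(s,uv,z).round(4))
v=n-d;print(n.round(4),d.round(4),np.hypot(v[0],v[1]),np.degrees(np.arctan2(v[1],v[0])))
e=v/np.hypot(v[0],v[1]);P=d-e*.05;print(P)
plan((P[0],P[1],.078,31.5))
```

```text
[0.4561 0.0023 0.105 ]
[0.4524 0.0089 0.066 ]
[0.6394 0.1219 0.066 ] [0.4987 0.0291 0.064 ] 0.1685973441620166 33.39704297803914
[0.45692268 0.00159033 0.06340687]
[ 0.22  0.17 12.18] [-0.1  0.  -0.5]
```

Request:
carry_out(
  rows=[
    [[0.2,0.2,5],[0,0,0],0],
    [[0.2,0.2,10],[0,0,0],0],
    [[0.2,0.2,12],[0,0,0],0],
    [[0.2,0.2,12],[0,0,0],0.3],
    [[0.2,0.2,12],[0,0,0],0.9],
    [[0.2,0.2,12],[0,0,0],0.9],
    [[0.2,0.2,12],[0,0,0],0.9],
    [[0.2,0.2,12],[0,0,0],0.9],
  ],
  newtons=15,
)

```text
clock: 2.65
tool_pos: [0.4587, 0.0034, 0.081]
eef_rot: [0.492, 0.871, 0.001, 0.001]
contact_force: [-0.6, -0.5, 0.2]
opening: 0.574
finger_force: 0.0
```

```bash
python3 -c "
from h import *
st();a=np.deg2rad(32.5)
for L in (.04,.05,.055,.06): print(L);s=r.get_state();p=s['tool_pos'];plan((p[0]+L*np.cos(a),p[1]+L*np.sin(a),.08,31.5))"
```

```text
2.65 [0.4587 0.0034 0.081 ] yaw 31.1 F [-0.6 -0.5  0.2] op 0.5742897499227708 0.0
0.04
[0.1  4.   0.11] [ 0.1  0.  -0.4]
0.05
[0.12 5.   0.11] [ 0.1  0.  -0.4]
0.055
[0.13 5.5  0.11] [ 0.1  0.  -0.4]
0.06
[0.15 6.   0.12] [ 0.1  0.  -0.4]
```

Let the fingers finish closing, then push.

Request:
carry_out(
  rows=[
    [[0,0,0],[0,0,0],1],
    [[0,0,0],[0,0,0],1],
    [[0,0,0],[0,0,0],1],
    [[0,0,0],[0,0,0],1],
    [[0,0,0],[0,0,0],1],
    [[0,1,0],[0,0,0],1],
    [[0,2,0],[0,0,0],1],
    [[0.1,3,0],[0,0,0],1],
    [[0.1,4,0],[0,0,0],1],
    [[0.1,4.5,0],[0,0,0],1],
    [[0.1,5,0],[0,0,0],1],
    [[0.1,5,0],[0,0,0],1],
  ],
)

```text
clock: 3.85
tool_pos: [0.4989, 0.0294, 0.08]
eef_rot: [0.491, 0.871, -0.002, -0.001]
contact_force: [-3.8, -2.4, 5.3]
opening: 0.192
finger_force: 15.0
```

```bash
python3 -c "
from h import *
st();snap('wrist','w2.png');snap('top','t2.png')"
```

```text
3.85 [0.4989 0.0294 0.08  ] yaw 31.1 F [-3.8 -2.4  5.3] op 0.19212059020595704 14.991290937177837
```

Request:
carry_out(
  rows=[
    [[0,0.3,0],[0,0,0],1],
    [[0,0.6,0],[0,0,0],1],
    [[0,0.8,0],[0,0,0],1],
    [[0,1.0,0],[0,0,0],1],
    [[0,1.0,0],[0,0,0],1],
  ],
)

```text
clock: 4.45
tool_pos: [0.5039, 0.0325, 0.0799]
eef_rot: [0.492, 0.871, -0.005, -0.002]
contact_force: [-11.0, -4.5, 12.6]
opening: 0.197
finger_force: 15.0
```

```bash
python3 -c "
from h import *
st();snap('wrist','w3.png')"
```

```text
4.45 [0.5039 0.0325 0.0799] yaw 31.1 F [-11.   -4.5  12.6] op 0.19674476723593495 14.985798782436177
```

View pics/w3.png

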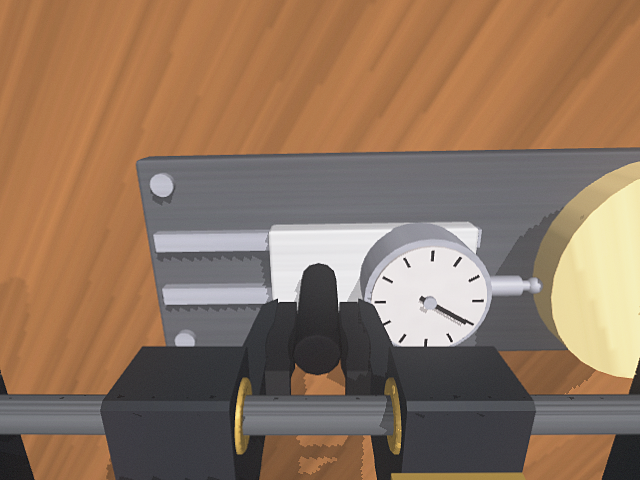

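The needle now points right and down, about 206° clockwise of its zero, which is about 18 mm in. With the axial force rising, the gauge is at its stop.

Request:
carry_out(
  rows=[
    [[0,0.6,0],[0,0,0],1],
    [[0,0.6,0],[0,0,0],0.5],
    [[0,0.6,0],[0,0,0],0.0],
    [[0,0.6,0],[0,0,0],0.0],
    [[0,0.5,0],[0,0,0],0],
    [[0,0.5,0],[0,0,0],0],
    [[0,0.5,-4],[0,0,0],0],
    [[0,0.5,-8],[0,0,0],0],
    [[0,0.5,-10],[0,0,0],0],
    [[0,0.5,-10],[0,0,0],0],
  ],
)

```text
clock: 5.5
tool_pos: [0.5156, 0.0392, 0.1829]
eef_rot: [0.491, 0.871, 0.003, 0.003]
contact_force: [-0.1, -0.6, 0.4]
opening: 0.986
finger_force: 0.0
```

```bash
python3 -c "
from h import *
st();plan((.6675,.097,.18,31.5))"
```

```text
5.5 [0.5156 0.0392 0.1829] yaw 31.1 F [-0.1 -0.6  0.4] op 0.9855557474307413 0.0
[-2.9  15.99  0.4 ] [ 0.4  0.1 -0.4]
```

Request:
carry_out(
  rows=[
    [[-2.9,16,-1],[0.4,0,0],0],
    [[-2.9,16,-1],[0.4,0,0],0],
    [[-2.9,16,-1],[0.4,0,0],0],
    [[-2.9,16,-1],[0.4,0,0],0],
    [[-2.9,16,-1],[0.4,0,0],0],
    [[-2.9,16,-1],[0.4,0,0],0],
  ],
)

```text
clock: 6.1
tool_pos: [0.6638, 0.0957, 0.1886]
eef_rot: [0.491, 0.871, -0.004, -0.003]
contact_force: [0.6, -0.2, -0.1]
opening: 1.001
finger_force: 0.0
```

```bash
python3 -c "
from h import *
st();snap('wrist','w4.png')"
```

```text
6.1 [0.6638 0.0957 0.1886] yaw 31.2 F [ 0.6 -0.2 -0.1] op 1.001398896559732 0.0
```

View pics/w4.png

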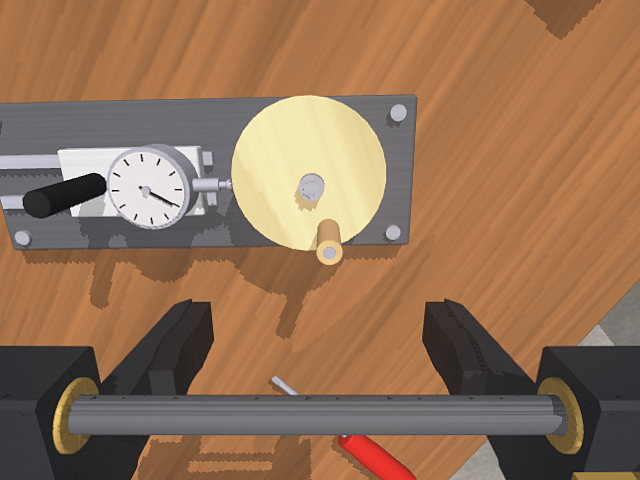

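The view shows the peg's top at (330,253), the nut at (312,187) and the dial at (146,190), with the plunger still pressed.

Run:
```python
from h import *
s=load('w4.png')
n=world(s,(312,187),.066);d=world(s,(146,190),.064);p=world(s,(330,253),.108)
ang=lambda v:np.degrees(np.arctan2(v[1],v[0]))
print(n,d,p,'gd',np.hypot(*(n-d)[:2]),ang(n-d),'peg r',np.hypot(*(p-n)[:2]),ang(p-n))
plan((p[0],p[1],.08,31.5))
```

```text
[0.64225266 0.12001728 0.066     ] [0.54503379 0.05793658 0.064     ] [0.66917989 0.09844694 0.108     ] gd 0.11534955634991087 32.56093404641692 peg r 0.0345015304109867 -38.696830147714245
[-0.02  0.75 10.89] [-0.6 -0.  -0.3]
```

Request:
carry_out(
  rows=[
    [[0,0.7,4],[-0.5,0,0],0],
    [[0,0.7,8],[-0.5,0,0],0],
    [[0,0.7,10.8],[-0.5,0,0],0],
    [[0,0.7,10.8],[-0.5,0,0],0],
    [[0,0.7,10.8],[-0.5,0,0],1],
    [[0,0.7,10.8],[-0.5,0,0],1],
    [[0,0.7,10.8],[-0.5,0,0],1],
    [[0,0.7,10.8],[-0.5,0,0],1],
    [[0,0.7,10.8],[-0.5,0,0],1],
    [[0,0.7,10.8],[-0.5,0,0],1],
    [[0,0.7,10.8],[-0.5,0,0],1],
    [[0,0.7,10.8],[-0.5,0,0],1],
  ],
  newtons=15,
)

```text
clock: 7.35
tool_pos: [0.6704, 0.0993, 0.082]
eef_rot: [0.491, 0.871, 0.001, 0.0]
contact_force: [0.7, 1.1, 1.0]
opening: 0.299
finger_force: 0.0
```

Run:
```python
from h import *
st();A=np.array([.6423,.1200]);p=np.array(r.get_state()['tool_pos'])
print(np.hypot(*(p[:2]-A)),np.degrees(np.arctan2(*(p[:2]-A)[::-1])))
tg=[]
for a in np.linspace(-38.7,32.6,10)[1:]:
    t=np.deg2rad(a);tg.append((A[0]+.0342*np.cos(t),A[1]+.0342*np.sin(t),p[2],31.5))
plan(*tg)
```

```text
7.35 [0.6704 0.0993 0.082 ] yaw 31.1 F [0.7 1.1 1. ] op 0.2985287162815814 0.0
0.03494333036713317 -36.41451460557339
[0.21 0.28 0.  ] [ 0.1  0.  -0.4]
[0.46 0.68 0.  ] [ 0.1  0.  -0.4]
[0.77 1.04 0.  ] [ 0.1  0.  -0.4]
[1.12 1.36 0.  ] [ 0.1  0.  -0.4]
[1.51 1.62 0.  ] [ 0.1  0.  -0.4]
[1.93 1.83 0.  ] [ 0.1  0.  -0.4]
[2.38 1.98 0.  ] [ 0.1  0.  -0.4]
[2.84 2.06 0.  ] [ 0.1  0.  -0.4]
[3.32 2.09 0.  ] [ 0.1  0.  -0.4]
```

Finish closing, then turn along the arc.

Request:
carry_out(
  rows=[
    [[0,0,0],[0,0,0],1],
    [[0,0,0],[0,0,0],1],
    [[0,0,0],[0,0,0],1],
    [[0.2,0.3,0],[0,0,0],1],
    [[0.5,0.7,0],[0,0,0],1],
    [[0.8,1.0,0],[0,0,0],1],
    [[1.1,1.4,0],[0,0,0],1],
    [[1.5,1.6,0],[0,0,0],1],
    [[1.9,1.8,0],[0,0,0],1],
    [[2.4,2.0,0],[0,0,0],1],
    [[2.8,2.1,0],[0,0,0],1],
    [[3.3,2.1,0],[0,0,0],1],
  ],
)

```text
clock: 8.55
tool_pos: [0.6715, 0.1381, 0.0819]
eef_rot: [0.491, 0.871, 0.0, 0.001]
contact_force: [0.2, -4.9, 0.4]
opening: 0.175
finger_force: 15.0
```

```bash
cat > a.py <<'E'
from h import *
st();A=np.array([.6423,.1200]);p=np.array(r.get_state()['tool_pos'])
print(np.hypot(*(p[:2]-A)),np.degrees(np.arctan2(*(p[:2]-A)[::-1])))
t=np.deg2rad(32.6);plan((A[0]+.0342*np.cos(t),A[1]+.0342*np.sin(t),p[2],31.5))
E
python3 a.py
```

```text
8.55 [0.6715 0.1381 0.0819] yaw 31.1 F [ 0.2 -4.9  0.4] op 0.17489994207700885 15.003304816782475
0.034363091345867 31.824205874304035
[ 0.05 -0.02 -0.  ] [ 0.1  0.1 -0.4]
```

Request:
carry_out(
  rows=[
    [[0,0,0],[0,0,0],1],
    [[0,0,0],[0,0,0],1],
    [[0,0,0],[0,0,0],1],
    [[0,0,0],[0,0,0],0],
    [[0,0,0],[0,0,0],0],
    [[0,0,0],[0,0,0],0],
    [[0,0,0],[0,0,0],0],
    [[0,0,-4],[0,0,0],0],
    [[0,0,-8],[0,0,0],0],
    [[0,0,-11],[0,0,0],0],
    [[-1,-1,-11],[0,0,0],0],
    [[-1,-1,-11],[0,0,0],0],
  ],
)

```text
clock: 9.75
tool_pos: [0.6682, 0.1217, 0.1924]
eef_rot: [0.492, 0.87, -0.0, 0.002]
contact_force: [-0.1, -0.1, -1.0]
opening: 0.969
finger_force: 0.0
```

```bash
python3 -c "
from h import *
st();snap('wrist','w5.png')"
```

```text
9.75 [0.6682 0.1217 0.1924] yaw 31.0 F [-0.1 -0.1 -1. ] op 0.9686472911454371 0.0
```

View pics/w5.png

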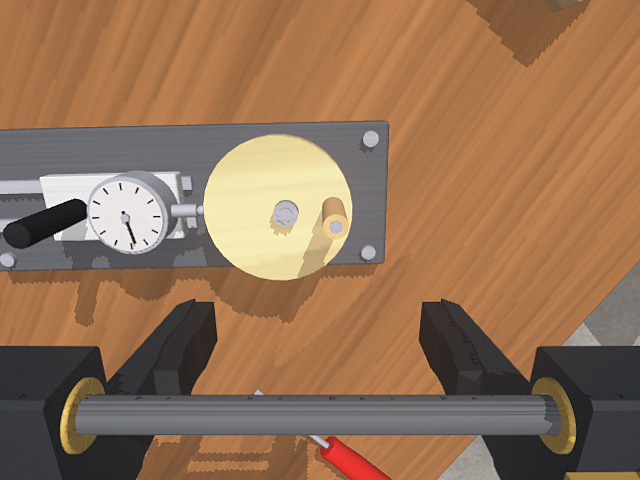

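The needle is now at about 255°, roughly 22 mm in. The nut is at (285,213), the peg's top at (335,228) and the dial at (125,216).

Run:
```python
from h import *
s=load('w5.png')
n=world(s,(285,213),.066);d=world(s,(125,216),.064);p=world(s,(335,228),.108)
ang=lambda v:np.degrees(np.arctan2(v[1],v[0]))
print('gd',np.hypot(*(n-d)[:2]),ang(n-d),'peg r',np.hypot(*(p-n)[:2]),ang(p-n))
```

```text
gd 0.11482553753845555 32.39691653970775 peg r 0.03364953367771866 34.020993726151865
```

Both are aligned within 2°, so I'm handing in.

```bash
python3 -c "
from h import *
print(r.finish_job())"
```

```text
the job is handed in; nothing more can be done
None
```

The job is handed in: the gauge is at its stop (dial about 115 mm from the axle), the wheel's high spot is within about 2° of the plunger (about 22 mm in), the gripper is clear, and the arm never went near the spare wheel; no verdict was returned.

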